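Ready the vinegar essence for the rind wash

TASK

A bottle of strong vinegar essence is strapped into the swivelling pouring cradle and was left leaning and turned aside: take the cradle by its side handle, swivel it until its pouring side points squarely at the middle of the steel measuring cup, and set the bottle upright so that nothing runs out when it is opened. Then open its push-and-turn safety cap: press the cap down, twist it anticlockwise while it is pressed until it comes free, and lift it straight off. Finish while holding the cap in the gripper, level and still, straight above the open mouth and about 8 cm up; leave the cradle aimed and upright, and leave the cup and the cheeses and tub where they are.

Things in the scene. Friction and masses are not known exactly. Their poses are not given: they have to be found in the camera images.
- pour_centre (a point): Where the cradle's upright swivel axis crosses its level tilt axis, between the steel uprights, 105 mm above the deck; the round foot is fixed, 150 mm across. Turns with the turntable: z up, +y level, the way the bottle pours; -x level, along the tilt axis to the handle. Aimed when, seen from above, the cup's centre lies on this +y axis.
- turntable (a joint): swivel of the cradle on its foot, rad, positive anticlockwise seen from above, travel -1.4 to 1.4; 0 at the start, when the cradle points 0.35 to 1.0 rad anticlockwise of the cup. Stiff, stays where it is left: 0.8 N m, about 8 N at the handle
- cradle (a joint): tilt of cradle and bottle about the level tilt axis, rad; 0 = bottle upright, positive = leaning to the pouring side (pour_centre's +y), travel -0.3 to 1.6; starts at 0.6. No stop at upright; stays where it is left: 0.6 N m, about 8 N at the handle
- handle (a point): middle of the black handgrip, a level rod 14 mm across, 66 mm long, parallel to the tilt axis, on a flat lever at the cradle's side; 95 mm from the swivel axis (pour_centre's -x), 80 mm from the tilt axis: straight above it with the bottle upright (185 mm over the deck), leaning as the bottle leans. Axes as mouth. Free end; room for fingers from above. It may roll in the grip.
- mouth (a point): centre of the neck's rim (hidden inside the cap while that is on), on the bottle's axis, 94 mm from the tilt axis, 199 mm above the deck when upright. z out of the mouth along the bottle, x along the tilt axis away from the handle. White round bottle, 62 mm across; neck 33 mm, 43 mm over its bayonet ledges; shoulder 40 mm below the rim
- cap_centre (a point): middle of the white ribbed cap, 54 mm across, 28 mm high, 44 g; z axis out of its top. Closed, it is 0.5 mm below mouth. A spring inside (3 N, 8 N at 5 mm, 10 N at 7.5 mm down, the bottom) keeps 3 lugs in notches. Pressed down 5 mm or more it turns anticlockwise from above and lifts off at 60 degrees (52 to 68, then a stop); unpressed or the other way it turns 4 degrees at most
- cup_centre (a point): centre, half-way up, of the open steel measuring cup, 70 mm across the rim, 75 mm high, loop handle at its side; loose, stands on the deck 11 to 18 cm from the swivel axis; must not be moved
- wheel: mouldy pale cheese wheel, 136 mm across and 73 mm high, waiting to be washed, loose; origin at the middle of its underside; not part of the job
- brick: crumbly cheese brick with a label, 57 x 92 x 40 mm, loose; origin at the middle of its underside; not part of the job
- olives: clear hinged tub of olives, 106 x 132 x 57 mm, loose; origin at the middle of its underside; not part of the job
- small_wheel: small pale cheese wheel, 101 x 97 x 46 mm, loose; origin at the middle of its underside; not part of the job

How it is judged:
By the outcome, as a careful person would: the job done as asked, in the order asked, and still so for the second after the job is handed in, while the arm keeps its last pose, push and grip.
It also fails if it takes over 64 s, if anything falls off the work surface, if the arm or the gripper's body presses on something with over 40 N, if the wrist force passes 120 N, or if a joint passes its speed limit or range.

ROBOT

A 6-joint arm with a two-finger parallel gripper is mounted at the origin on a cart in front of the work surface, level with it; the furniture and walls round the work are solid. World frame = base frame: x ahead of the robot, y to its left, z up, the work surface at z = 0. Lengths are in m, angles in rad, forces in N, time in s.
With the tool pointing down it reaches from about 0.375 to 0.9 m from the base axis. Payload 3.1 kg.
Tool frame: the origin (TCP) lies midway between the tips of the shut fingers; the grasp point (between the pads) lies 19 mm behind it (manip.grasp_offset is the distance from the TCP to the grasp point, in m); z points along the fingers, y is the line along which they close (so a half turn about z gives the same grasp; the last joint's range is limited). The gripper opens to 85 mm and grips with 20 to 120 N. Pads are 22 mm wide; open, the fingers measure 114 mm over their backs; the gripper's body (76 mm by 85 mm) begins 54 mm behind the grasp point. The pads swing forward as they close: fully open they stand 13 mm farther back than shut.
Start: joints at [0.966, 0.527, 1.433, -0, 1.181, -0.178], TCP at [0.259, 0.569, 0.231] pointing down, gripper open.
Joint ranges: [-3.08, 3.08], [-0.75, 2.2], [0.22, 2.44], [-1.43, 4.57], [0, 2.65], [-2.85, 2.85]. Speed limits (rad/s): [2.79, 2.79, 3.14, 3.14, 3.14, 3.14].

INTERFACE

Orientations are given as a unit quaternion [x, y, z, w].
In Python, from station import sensors, cams, order, manip gives the robot as it stands.
- The arm moves only by the tool move_arm, never from a script. Its argument "targets" is a list of rows, each an object of numbers: "dx", "dy", "dz": the shift along the world's x, y, z normalised to -1 to 1, where 1 is 25 mm; "rx", "ry", "rz": the turn, a rotation vector about the world's x, y, z normalised to -1 to 1, where 1 is 30 degrees. A call has exactly 10 rows; each row shifts and turns the commanded pose from where the row before left it; what a row does not reach is not made up. A row lasts 1/8 s, in which the tool goes at most 62.5 mm and 10.7 degrees, less where a joint would pass 70% of its speed; a pose out of reach is approached as far as the arm can. A call with a number of a shift or a turn outside -1 to 1 is refused whole. A call with a gripper value outside its range is refused whole. "claw" is the opening in per cent of the stroke, from 0 (shut) to 100 (fully open), set as the call begins (left out, the last holds). The fingers move at their own pace and stop on an object; "newtons" is the grip in N (left out, the last holds). Time passes only in rows, so rows that do not move let the fingers close, or fill a call up. It gives the time, the measured TCP pose, the force, the opening and the grip force at its end, in the units of the state.
- sensors.sense(): the state, without advancing time (a new reading comes with each control period).
- cams.snapshot(name): name is "scene" or "side" or "wrist"; returns the picture (400x640x3 uint8, red, green, blue); there is no depth.
- cams.camera_model(name): a dict with "fx", "fy", "cx", "cy" (pixels), "distortion" ([k1, k2, p1, p2, k3] as OpenCV has them; the pictures are not rectified), "extrinsics" (4x4, takes a point from world to camera coordinates). Camera axes: x right, y down, z forward; pixel columns grow to the right and rows downward; lengths in m; the calibration is good to about 2 mm. A picture is of the moment at which its call begins: read the wrist's pose just before it. camera_model takes no time and is no camera call; for the wrist camera it gives the pose at the moment of the call.
- order.sign_off(): hands the job in; it is judged then, once.
The state is a dict: "t": time; "q": joint angles; "qd": joint speeds; "tau": joint torques, N m; "tcp_pos": TCP position; "tool_rot": TCP orientation; "force": force on the tool from outside, world axes, zero at the start; "ft_torque": the same for the moment, N m; "finger_gap": opening from 0.0 (shut) to 1.0 (fully open); "gripper_force": force on a finger pad.
Only numpy, scipy, OpenCV 4.12 (cv2) and the standard library are available. Lean on these libraries where they do the work, as an engineer would, in place of code of your own. Each camera call takes 0.05 s, during which the arm holds its last target. There are 200 camera calls.

## Working session

There is one attempt and no reset: what is moved stays moved. The work goes in short steps, Python scripts to look and compute and a tool call to move; the robot and the scene stay as the last step left them, time stands still between calls to the robot, and variables do not carry over. Pictures are saved under pics/ and viewed, at most 10 in all, crops included, and the job is handed in when it is done.

Besides the shell and the picture viewer there is one more tool, called after "Emit:" as name(argument=value, ...), one argument or row to a line, values as JSON. move_arm: Moves the arm, as the interface text tells. Scaled input: -1 to 1 covers 25 mm each way for a shift and 30 degrees each way for a turn. Its arguments: {"type":"object","properties":{"targets":{"type":"array"},"claw":{"type":"number"},"newtons":{"type":"number"}},"required":["targets"]}

```bash
mkdir -p pics; ls; cat > h.py <<'E'
import numpy as np, cv2, json
from station import sensors, cams, order, manip
from scipy.spatial.transform import Rotation as R
def snap(n,f): 
    m=cams.camera_model(n); im=cams.snapshot(n); cv2.imwrite('pics/'+f,im[:,:,::-1]); json.dump({k:np.array(v).tolist() for k,v in m.items()},open('pics/'+f+'.json','w')); return im
def load(f): return json.load(open('pics/'+f+'.json'))
def proj(m,P):
    E=np.array(m['extrinsics']);K=np.array([[m['fx'],0,m['cx']],[0,m['fy'],m['cy']],[0,0,1.]])
    return cv2.projectPoints(np.array(P,float).reshape(-1,1,3),cv2.Rodrigues(E[:3,:3])[0],E[:3,3],K,np.array(m['distortion'],float))[0].reshape(-1,2)
def ray(m,uv):
    E=np.array(m['extrinsics']);K=np.array([[m['fx'],0,m['cx']],[0,m['fy'],m['cy']],[0,0,1.]])
    p=cv2.undistortPoints(np.array(uv,float).reshape(-1,1,2),K,np.array(m['distortion'],float)).reshape(-1,2)
    d=np.c_[p,np.ones(len(p))]@E[:3,:3]; return -E[:3,:3].T@E[:3,3], d
def onz(m,uv,z):
    o,d=ray(m,uv); return o+d*((z-o[2])/d[:,2])[:,None]
E
python3 - <<'E'
from h import *
s=sensors.sense();print(s, manip.grasp_offset)
snap('scene','s0.png');snap('side','d0.png')
E
```

```text
pics
{'t': 0.0, 'q': array([ 9.65525352e-01,  5.28487482e-01,  1.43387690e+00,  9.14185124e-06,
        1.18137679e+00, -1.78459717e-01]), 'qd': array([-0.00136608, -0.00181649, -0.00097103, -0.00078548,  0.000628  ,
        0.00056798]), 'tau': array([-7.71223713e-04, -4.42373085e+01, -1.78020358e+01, -3.23466975e-04,
        8.45011964e-03,  1.55901540e-05]), 'tcp_pos': array([0.25827688, 0.56837352, 0.23032859]), 'tool_rot': array([ 2.11791074e-01,  9.77314375e-01, -9.91214982e-04, -4.14180334e-04]), 'force': array([ 0.42979689,  0.17358187, -0.27697888]), 'ft_torque': array([ 0.01211093,  0.00172892, -0.02074038]), 'gripper_force': 0.0, 'finger_gap': 1.002594275100121} 0.0187
```

View pics/s0.png

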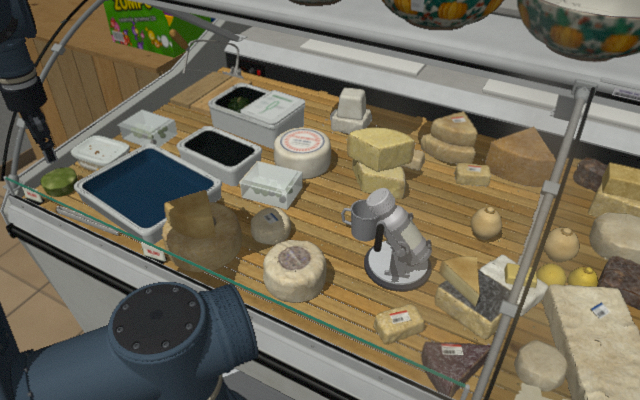

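View pics/d0.png

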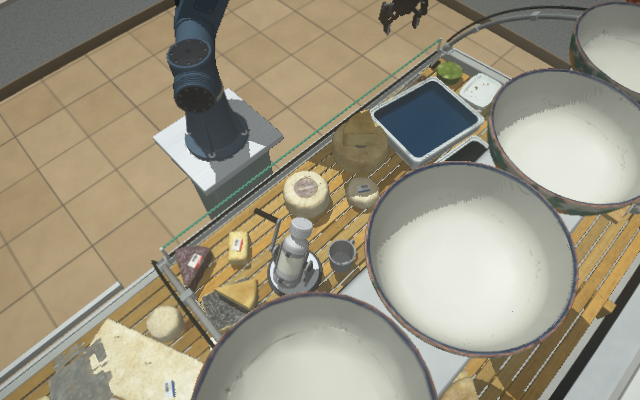

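The scene picture shows the cradle foot near (398,262), the cap at about (377,200) and the cup at (363,218). In the side picture the foot is near (295,272), the cap at (301,228), the cup at (342,255) and the handle at about (266,215). Next I'll enlarge both in one picture.

```bash
python3 - <<'E'
from h import *
a=cv2.imread('pics/s0.png')[170:300,330:440];b=cv2.imread('pics/d0.png')[195:305,245:365]
a=cv2.resize(a,None,fx=4.5,fy=4.5,interpolation=cv2.INTER_CUBIC)[:585,:400+0] if 0 else cv2.resize(a,(330,390),interpolation=cv2.INTER_CUBIC)
b=cv2.resize(b,(432,396),interpolation=cv2.INTER_CUBIC)
c=np.zeros((400,780,3),np.uint8);c[:390,:330]=a;c[:396,340:772]=b
cv2.imwrite('pics/c0.png',c)
for n in['s0.png','d0.png']:
    m=load(n);print(onz(m,[[0,0],[320,200]],0)[1],ray(m,[[320,200]])[0])
m=load('s0.png');print('foot',onz(m,[[398,262]],0.01));m=load('d0.png');print(onz(m,[[295,272]],.01))
E
```

```text
[0.65674699 0.12508473 0.        ] [-0.24618171 -0.35505562  0.84869149]
[0.41805595 0.0707092  0.        ] [ 0.89002634 -0.35940103  1.09164995]
foot [[ 0.5395711  -0.13659199  0.01      ]]
[[ 0.53739741 -0.13673028  0.01      ]]
```

View pics/c0.png

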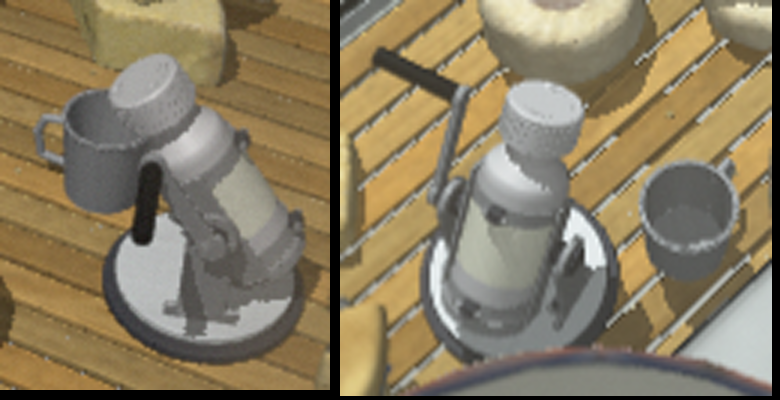

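```bash
cat >> h.py <<'E'
def model(c,psi,t):
    y=np.array([np.cos(psi),np.sin(psi),0]);x=np.array([np.sin(psi),-np.cos(psi),0]);z=np.array([0,0,1.])
    C=np.array([c[0],c[1],.105]);u=np.cos(t)*z+np.sin(t)*y
    return np.array([C-.062*x+.08*u,C-.128*x+.08*u,C+.1075*u])
E
python3 - <<'E'
from h import *
from scipy.optimize import least_squares
S,D=load('s0.png'),load('d0.png')
s=[[380.7,225],[377.7,250],[378.3,196.7]];d=[[278.3,221.4],[255.6,210.8],[301.7,222.8]]
cs,cd=[[364,210]],[[342.2,251.4]]
def f(p):
    M=model(p[:2],p[2],p[3]);return np.r_[(proj(S,M)-s).ravel(),(proj(D,M)-d).ravel()]
for p0 in(0,1.5,3):
    r=least_squares(f,[.54,-.137,p0,.6]);print(r.x,r.cost,r.fun.round(1))
a,b=onz(S,cs,.075)[0],onz(D,cd,.075)[0];cup=(a+b)/2;print(a,b)
v=cup[:2]-r.x[:2];print('dist',np.hypot(*v),'bearing',np.arctan2(v[1],v[0]),'need',np.arctan2(v[1],v[0])-r.x[2])
for pp,t in((r.x[2],r.x[3]),(np.arctan2(v[1],v[0]),0)):print(model(r.x[:2],pp,t))
E
```

```text
[ 0.53657518 -0.13888145  1.86977361  0.60974771] 1.9507352393600725 [ 0.5  0.8 -0.3 -0.7 -0.7 -0.6 -0.7  0.3 -0.5 -0.4  0.5  0.5]
[ 0.53657518 -0.13888145  1.86977362  0.60974773] 1.9507352393609314 [ 0.5  0.8 -0.3 -0.7 -0.7 -0.6 -0.7  0.3 -0.5 -0.4  0.5  0.5]
[ 0.53657517 -0.13888145  1.86977361  0.60974769] 1.9507352393600028 [ 0.5  0.8 -0.3 -0.7 -0.7 -0.6 -0.7  0.3 -0.5 -0.4  0.5  0.5]
[ 0.59434603 -0.02335443  0.075     ] [ 0.60208938 -0.02446935  0.075     ]
dist 0.13045229556321433 bearing 1.07863787021507 need -0.7911357440167703
[[ 0.46383175 -0.11336261  0.1705834 ]
 [ 0.40075963 -0.13280245  0.1705834 ]
 [ 0.51844281 -0.08005139  0.1931277 ]]
[[ 0.48193365 -0.10958464  0.185     ]
 [ 0.42376686 -0.07839771  0.185     ]
 [ 0.53657517 -0.13888145  0.2125    ]]
```

```bash
python3 - <<'E'
from h import *
S,D=load('s0.png'),load('d0.png')
def tri(a,b):
    o1,d1=ray(S,[a]);o2,d2=ray(D,[b]);A=np.c_[d1[0],-d2[0]];k=np.linalg.lstsq(A,o2-o1,rcond=None)[0]
    p,q=o1+k[0]*d1[0],o2+k[1]*d2[0];return (p+q)/2,np.linalg.norm(p-q)
print('glassR',tri([465,385],[165,247]),'glassL',tri([15,180],[440,40]))
print('railtop',tri([587,90],[155,262]))
print(tri([384,24],[393,5]))
E
```

```text
glassR (array([ 0.26995497, -0.35317276,  0.07680321]), np.float64(0.005565656219413141)) glassL (array([0.27585085, 0.8007829 , 0.0773658 ]), np.float64(0.014442752785973076))
railtop (array([ 0.53791676, -0.37920263,  0.49857482]), np.float64(0.0002878585067279095))
(array([0.55136369, 0.0254189 , 0.6172542 ]), np.float64(0.22983268017922032))
```

Emit:
move_arm(
  targets=[
    {"dx": 0.8, "dy": -1, "dz": 0.6, "rz": 0.2},
    {"dx": 0.8, "dy": -1, "dz": 0.6, "rz": 0.2},
    {"dx": 0.8, "dy": -1, "dz": 0.6, "rz": 0.2},
    {"dx": 0.8, "dy": -1, "dz": 0.6, "rz": 0.2},
    {"dx": 0.8, "dy": -1, "dz": 0.6, "rz": 0.2},
    {"dx": 0.8, "dy": -1, "rz": 0.2},
    {"dx": 0.8, "dy": -1, "rz": 0.1},
    {"dx": 0.8, "dy": -1},
    {"dx": 0.8, "dy": -1},
    {"dx": 0.8, "dy": -1},
  ],
  claw=100,
)

```text
schema error: expected keys dx, dy, dz, rx, ry, rz
```

Emit:
move_arm(
  targets=[
    {"dx": 0.8, "dy": -1, "dz": 0.6, "rx": 0, "ry": 0, "rz": 0.2},
    {"dx": 0.8, "dy": -1, "dz": 0.6, "rx": 0, "ry": 0, "rz": 0.2},
    {"dx": 0.8, "dy": -1, "dz": 0.6, "rx": 0, "ry": 0, "rz": 0.2},
    {"dx": 0.8, "dy": -1, "dz": 0.6, "rx": 0, "ry": 0, "rz": 0.2},
    {"dx": 0.8, "dy": -1, "dz": 0.6, "rx": 0, "ry": 0, "rz": 0.2},
    {"dx": 0.8, "dy": -1, "dz": 0, "rx": 0, "ry": 0, "rz": 0.2},
    {"dx": 0.8, "dy": -1, "dz": 0, "rx": 0, "ry": 0, "rz": 0.19},
    {"dx": 0.8, "dy": -1, "dz": 0, "rx": 0, "ry": 0, "rz": 0},
    {"dx": 0.8, "dy": -1, "dz": 0, "rx": 0, "ry": 0, "rz": 0},
    {"dx": 0.8, "dy": -1, "dz": 0, "rx": 0, "ry": 0, "rz": 0},
  ],
  claw=100,
)

```text
t: 1.35
tcp_pos: [0.4589, 0.3179, 0.3059]
tool_rot: [-0.15, 0.989, -0.0, -0.0]
force: [-0.5, -0.3, 0.5]
finger_gap: 0.999
gripper_force: 0.0
```

Emit:
move_arm(
  targets=[
    {"dx": 0, "dy": -1, "dz": 0, "rx": 0, "ry": 0, "rz": 0},
    {"dx": 0, "dy": -1, "dz": 0, "rx": 0, "ry": 0, "rz": 0},
    {"dx": 0, "dy": -1, "dz": 0, "rx": 0, "ry": 0, "rz": 0},
    {"dx": 0, "dy": -1, "dz": 0, "rx": 0, "ry": 0, "rz": 0},
    {"dx": 0, "dy": -1, "dz": 0, "rx": 0, "ry": 0, "rz": 0},
    {"dx": 0, "dy": -1, "dz": 0, "rx": 0, "ry": 0, "rz": 0},
    {"dx": 0, "dy": -1, "dz": 0, "rx": 0, "ry": 0, "rz": 0},
    {"dx": 0, "dy": -1, "dz": 0, "rx": 0, "ry": 0, "rz": 0},
    {"dx": 0, "dy": -1, "dz": 0, "rx": 0, "ry": 0, "rz": 0},
    {"dx": 0, "dy": -1, "dz": 0, "rx": 0, "ry": 0, "rz": 0},
  ],
)

```text
t: 2.6
tcp_pos: [0.4583, 0.0682, 0.306]
tool_rot: [-0.15, 0.989, 0.0, -0.0]
force: [0.7, 0.4, -0.4]
finger_gap: 0.999
gripper_force: 0.0
```

Emit:
move_arm(
  targets=[
    {"dx": 0, "dy": -1, "dz": 0, "rx": 0, "ry": 0, "rz": 0},
    {"dx": 0, "dy": -1, "dz": 0, "rx": 0, "ry": 0, "rz": 0},
    {"dx": 0, "dy": -1, "dz": 0, "rx": 0, "ry": 0, "rz": 0},
    {"dx": 0, "dy": -1, "dz": 0, "rx": 0, "ry": 0, "rz": 0},
    {"dx": 0, "dy": -0.5, "dz": 0, "rx": 0, "ry": 0, "rz": 0},
    {"dx": 0, "dy": 0, "dz": 0, "rx": 0, "ry": 0, "rz": 0},
    {"dx": 0, "dy": 0, "dz": 0, "rx": 0, "ry": 0, "rz": 0},
    {"dx": 0, "dy": 0, "dz": 0, "rx": 0, "ry": 0, "rz": 0},
    {"dx": 0, "dy": 0, "dz": 0, "rx": 0, "ry": 0, "rz": 0},
    {"dx": 0, "dy": 0, "dz": 0, "rx": 0, "ry": 0, "rz": 0},
  ],
)

```text
t: 3.85
tcp_pos: [0.4587, -0.0432, 0.3063]
tool_rot: [-0.15, 0.989, 0.0, 0.0]
force: [0.2, -1.1, 0.7]
finger_gap: 1.0
gripper_force: 0.0
```

```bash
python3 - <<'E'
from h import *
s=sensors.sense();print(s['t'],s['tcp_pos'],R.from_quat(s['tool_rot']).as_matrix().round(3),s['q'].round(3),s['force'])
im=snap('wrist','w1.png')
E
```

```text
3.85 [ 0.45868225 -0.04324041  0.30632057] [[-0.955 -0.297  0.   ]
 [-0.297  0.955  0.   ]
 [-0.     0.    -1.   ]] [-0.337  0.209  1.727  0.     1.206 -2.21 ] [ 0.16629955 -1.07804906  0.73351292]
```

View pics/w1.png

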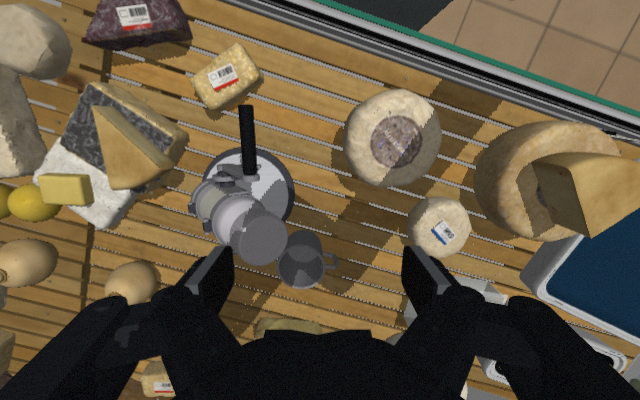

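The wrist view shows the handle rod from (246,106) to (249,174), the cap top at about (260,238) and the cup at about (302,258). I'll check these against the model.

```bash
python3 - <<'E'
from h import *
m=load('w1.png');print(proj(m,model([.5366,-.1389],1.8698,.61)))
a=np.linspace(0,6.28,24,endpoint=False)
im=cv2.imread('pics/w1.png')
for c,col in(((.5982,-.0239),(0,0,255)),):
    for z,r in((.075,.035),):
        for q in proj(m,[[c[0]+r*np.cos(t),c[1]+r*np.sin(t),z] for t in a]).round().astype(int):cv2.circle(im,tuple(int(v) for v in q),0,col,-1)
for q in proj(m,[[.5366+.075*np.cos(t),-.1389+.075*np.sin(t),.008] for t in a]).round().astype(int):cv2.circle(im,tuple(int(v) for v in q),0,(0,255,0),-1)
cv2.imwrite('pics/w1c.png',cv2.resize(im[90:310,170:350],None,fx=2.7,fy=2.7,interpolation=cv2.INTER_CUBIC))
print(proj(m,[[.5982,-.0239,.075]]))
E
```

```text
[[249.87970993 175.16881184]
 [245.37090352 105.51239502]
 [264.67535713 241.80888781]]
[[302.64650343 266.41844124]]
```

View pics/w1c.png

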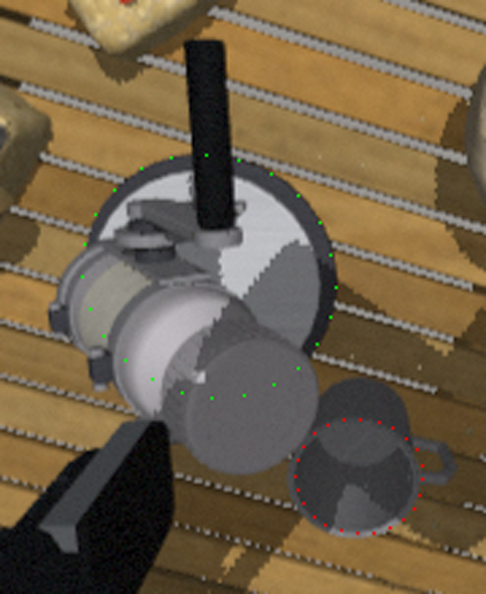

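Emit:
move_arm(
  targets=[
    {"dx": -0.27, "dy": -0.8, "dz": -0.3, "rx": 0, "ry": 0, "rz": 0},
    {"dx": -0.27, "dy": -0.8, "dz": -0.3, "rx": 0, "ry": 0, "rz": 0},
    {"dx": -0.27, "dy": -0.8, "dz": -0.5, "rx": 0, "ry": 0, "rz": 0},
    {"dx": -0.27, "dy": -0.8, "dz": -0.8, "rx": 0, "ry": 0, "rz": 0},
    {"dx": 0, "dy": 0, "dz": -1, "rx": 0, "ry": 0, "rz": 0},
    {"dx": 0, "dy": 0, "dz": -1, "rx": 0, "ry": 0, "rz": 0},
    {"dx": 0, "dy": 0, "dz": -1, "rx": 0, "ry": 0, "rz": 0},
    {"dx": 0, "dy": 0, "dz": -0.8, "rx": 0, "ry": 0, "rz": 0},
    {"dx": 0, "dy": 0, "dz": -0.47, "rx": 0, "ry": 0, "rz": 0},
    {"dx": 0, "dy": 0, "dz": 0, "rx": 0, "ry": 0, "rz": 0},
  ],
)

```text
t: 5.15
tcp_pos: [0.4314, -0.1234, 0.1516]
tool_rot: [-0.15, 0.989, 0.0, -0.001]
force: [-0.7, -0.3, 0.7]
finger_gap: 1.0
gripper_force: 0.0
```

Emit:
move_arm(
  targets=[
    {"dx": 0, "dy": 0, "dz": 0, "rx": 0, "ry": 0, "rz": 0},
    {"dx": 0, "dy": 0, "dz": 0, "rx": 0, "ry": 0, "rz": 0},
    {"dx": 0, "dy": 0, "dz": 0, "rx": 0, "ry": 0, "rz": 0},
    {"dx": 0, "dy": 0, "dz": 0, "rx": 0, "ry": 0, "rz": 0},
    {"dx": 0, "dy": 0, "dz": 0, "rx": 0, "ry": 0, "rz": 0},
    {"dx": 0, "dy": 0, "dz": 0, "rx": 0, "ry": 0, "rz": 0},
    {"dx": 0, "dy": 0, "dz": 0, "rx": 0, "ry": 0, "rz": 0},
    {"dx": 0, "dy": 0, "dz": 0, "rx": 0, "ry": 0, "rz": 0},
    {"dx": 0, "dy": 0, "dz": 0, "rx": 0, "ry": 0, "rz": 0},
    {"dx": 0, "dy": 0, "dz": 0, "rx": 0, "ry": 0, "rz": 0},
  ],
  claw=0,
  newtons=50,
)

```text
t: 6.4
tcp_pos: [0.4311, -0.1228, 0.1525]
tool_rot: [-0.15, 0.989, 0.001, -0.0]
force: [-1.6, 2.0, 5.6]
finger_gap: 0.145
gripper_force: 48.7
```

```bash
python3 - <<'E'
from h import *
s=sensors.sense();p=s['tcp_pos'];print(p,s['finger_gap'],s['gripper_force'],s['force'].round(1),s['ft_torque'].round(2))
c=np.array([.5366,-.1389]);psi0,psi1=1.870,1.079
def H(psi,t):
    M=model(c,psi,t);return (M[0]+M[1])/2
print('err',p+[0,0,manip.grasp_offset]-H(psi0,.6))
N=20
P=np.array([H(psi0+(psi1-psi0)*min(1,k/N),.6*(1-k/N)) for k in range(N+1)])
print((np.diff(P,axis=0)/.025).round(2), 'rz/row',np.degrees(psi1-psi0)/N/30, P[-1])
E
```

```text
[ 0.43114148 -0.12278522  0.15245143] 0.1445490293635026 48.67857277393341 [-1.6  2.   5.6] [0.48 0.18 0.08]
err [-0.00136454  0.00095242  0.00012458]
[[0.05 0.09 0.05]
 [0.05 0.08 0.05]
 [0.05 0.08 0.05]
 [0.05 0.07 0.05]
 [0.05 0.07 0.04]
 [0.05 0.07 0.04]
 [0.05 0.06 0.04]
 [0.05 0.06 0.04]
 [0.04 0.06 0.03]
 [0.04 0.06 0.03]
 [0.04 0.05 0.03]
 [0.04 0.05 0.02]
 [0.04 0.05 0.02]
 [0.04 0.05 0.02]
 [0.04 0.05 0.02]
 [0.03 0.05 0.01]
 [0.03 0.05 0.01]
 [0.03 0.05 0.01]
 [0.03 0.05 0.  ]
 [0.03 0.05 0.  ]] rz/row -0.07553493599141355 [ 0.45285883 -0.09404004  0.185     ]
```

Emit:
move_arm(
  targets=[
    {"dx": 0.1, "dy": 0.17, "dz": 0.1, "rx": 0, "ry": 0, "rz": -0.15},
    {"dx": 0.1, "dy": 0.15, "dz": 0.1, "rx": 0, "ry": 0, "rz": -0.15},
    {"dx": 0.1, "dy": 0.14, "dz": 0.08, "rx": 0, "ry": 0, "rz": -0.15},
    {"dx": 0.1, "dy": 0.12, "dz": 0.08, "rx": 0, "ry": 0, "rz": -0.15},
    {"dx": 0.09, "dy": 0.12, "dz": 0.06, "rx": 0, "ry": 0, "rz": -0.15},
    {"dx": 0.08, "dy": 0.1, "dz": 0.05, "rx": 0, "ry": 0, "rz": -0.15},
    {"dx": 0.08, "dy": 0.1, "dz": 0.04, "rx": 0, "ry": 0, "rz": -0.15},
    {"dx": 0.07, "dy": 0.1, "dz": 0.03, "rx": 0, "ry": 0, "rz": -0.15},
    {"dx": 0.06, "dy": 0.1, "dz": 0.02, "rx": 0, "ry": 0, "rz": -0.15},
    {"dx": 0.06, "dy": 0.1, "dz": 0, "rx": 0, "ry": 0, "rz": -0.15},
  ],
)

```text
t: 7.65
tcp_pos: [0.4488, -0.0888, 0.1646]
tool_rot: [0.238, 0.971, 0.003, -0.005]
force: [-1.3, 14.0, 1.4]
finger_gap: 0.146
gripper_force: 108.7
```

```bash
python3 - <<'E'
from h import *
s=sensors.sense();p=s['tcp_pos'];print(p,s['finger_gap'],s['force'].round(1),s['ft_torque'].round(2))
print('err',p+[0,0,manip.grasp_offset]-[ 0.45285883,-0.09404004,0.185     ])
y=R.from_quat(s['tool_rot']).as_matrix()[:,1];print(np.arctan2(y[1],y[0]))
snap('scene','s2.png');snap('side','d2.png');
a=cv2.imread('pics/s2.png')[160:300,320:440];b=cv2.imread('pics/d2.png')[185:305,245:365]
c=np.zeros((480,780,3),np.uint8);c[:420,:360]=cv2.resize(a,(360,420),interpolation=cv2.INTER_CUBIC);c[:420,360:780]=cv2.resize(b,(420,420),interpolation=cv2.INTER_CUBIC)
cv2.imwrite('pics/c2.png',c)
E
```

```text
[ 0.4487717  -0.08879962  0.1645626 ] 0.1457927352434284 [-1.3 14.   1.4] [ 2.6  -0.36  2.1 ]
err [-0.00408713  0.00524042 -0.0017374 ]
1.0910164247385128
```

View pics/c2.png

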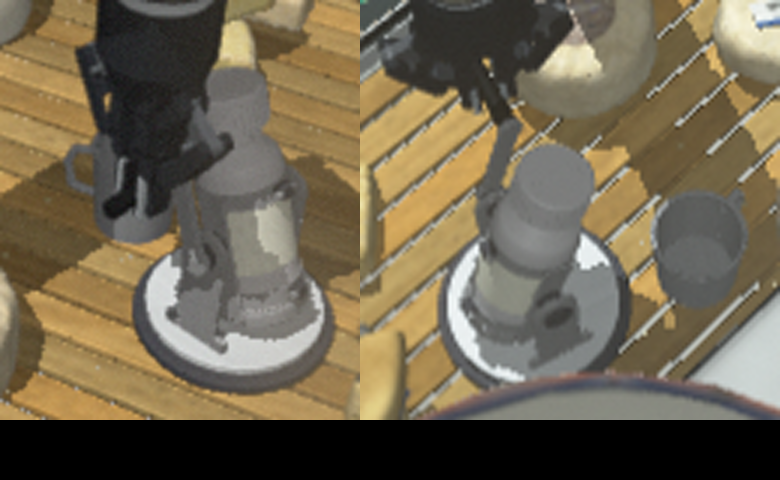

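```bash
python3 - <<'E'
from h import *
from scipy.optimize import least_squares
S,D=load('s2.png'),load('d2.png')
c=[.5366,-.1389]
def f(p):
    M=model(c,p[0],p[1]);return np.r_[proj(S,M[2])[0]-[399.3,188.3],proj(D,M[2])[0]-[300.7,235.],.7*(proj(D,M[0])[0]-[287.3,220.7])]
r=least_squares(f,[1.2,.2]);print(r.x,r.fun.round(1))
for t in(0,.1,.2):
  for ps in (1.08,1.2,1.3):print(t,ps,proj(S,model(c,ps,t)[2]).round(1),proj(D,model(c,ps,t)[[2,0]]).round(1).tolist(),model(c,ps,t)[:2].mean(0).round(4))
E
```

```text
[1.24915271 0.26959761] [-1.2 -0.8 -0.9  1.4 -0.1  0.4]
0 1.08 [[409.4 192.6]] [[288.2, 240.6], [283.1, 222.8]] [ 0.4528 -0.0941  0.185 ]
0 1.2 [[409.4 192.6]] [[288.2, 240.6], [280.1, 223.8]] [ 0.4481 -0.1045  0.185 ]
0 1.3 [[409.4 192.6]] [[288.2, 240.6], [277.7, 224.8]] [ 0.4451 -0.1135  0.185 ]
0.1 1.08 [[405.8 189.9]] [[292.8, 239.5], [286.3, 222.1]] [ 0.4566 -0.0871  0.1846]
0.1 1.2 [[405.3 190.2]] [[292.6, 239.0], [283.2, 222.7]] [ 0.451  -0.097   0.1846]
0.1 1.3 [[405.  190.4]] [[292.4, 238.6], [280.7, 223.4]] [ 0.4472 -0.1058  0.1846]
0.2 1.08 [[402.2 187.8]] [[297.3, 238.6], [289.5, 221.5]] [ 0.4603 -0.0801  0.1834]
0.2 1.2 [[401.3 188.3]] [[297.0, 237.7], [286.4, 221.8]] [ 0.4538 -0.0897  0.1834]
0.2 1.3 [[400.6 188.7]] [[296.6, 236.9], [283.7, 222.2]] [ 0.4493 -0.0982  0.1834]
```

Emit:
move_arm(
  targets=[
    {"dx": 0, "dy": 0, "dz": 0, "rx": 0, "ry": 0, "rz": -0.1},
    {"dx": 0, "dy": 0, "dz": 0, "rx": 0, "ry": 0, "rz": -0.1},
    {"dx": 0, "dy": 0, "dz": 0, "rx": 0, "ry": 0, "rz": -0.1},
    {"dx": 0, "dy": 0, "dz": 0, "rx": 0, "ry": 0, "rz": -0.05},
    {"dx": 0, "dy": -0.05, "dz": 0, "rx": 0, "ry": 0, "rz": 0},
    {"dx": 0, "dy": -0.05, "dz": 0, "rx": 0, "ry": 0, "rz": 0},
    {"dx": 0, "dy": -0.05, "dz": 0.02, "rx": 0, "ry": 0, "rz": 0},
    {"dx": 0, "dy": -0.05, "dz": 0.02, "rx": 0, "ry": 0, "rz": 0},
    {"dx": 0, "dy": 0, "dz": 0, "rx": 0, "ry": 0, "rz": 0},
    {"dx": 0, "dy": 0, "dz": 0, "rx": 0, "ry": 0, "rz": 0},
  ],
)

```text
t: 9.0
tcp_pos: [0.4498, -0.0937, 0.1697]
tool_rot: [0.324, 0.946, 0.002, -0.004]
force: [-20.5, 20.3, 36.8]
finger_gap: 0.146
gripper_force: 85.7
```

```bash
cat >> h.py <<'E'
def look(n):
    from scipy.optimize import least_squares
    s=sensors.sense();p=s['tcp_pos'];y=R.from_quat(s['tool_rot']).as_matrix()[:,1]
    print('t',s['t'],'grasp',(p+[0,0,manip.grasp_offset]).round(4),'F',s['force'].round(1),'T',s['ft_torque'].round(2),'yaw',np.arctan2(y[1],y[0]).round(3))
    snap('scene',f's{n}.png');snap('side',f'd{n}.png')
    a=cv2.imread(f'pics/s{n}.png')[160:300,320:440];b=cv2.imread(f'pics/d{n}.png')[185:305,245:365]
    c=np.zeros((420,780,3),np.uint8);c[:420,:360]=cv2.resize(a,(360,420),interpolation=cv2.INTER_CUBIC);c[:420,360:780]=cv2.resize(b,(420,420),interpolation=cv2.INTER_CUBIC)
    cv2.imwrite(f'pics/c{n}.png',c)
    out=[]
    for v,(u,w),(hu,hw) in (('s',(399.3,188.3),(12,10)),('d',(300.7,235.),(12,11))):
        A=cv2.imread(f'pics/{v}2.png');B=cv2.imread(f'pics/{v}{n}.png')
        x0,y0=int(u)-hu,int(w)-hw;T=cv2.resize(A[y0:y0+2*hw,x0:x0+2*hu],None,fx=4,fy=4,interpolation=cv2.INTER_CUBIC)
        W=cv2.resize(B[y0-18:y0+2*hw+18,x0-18:x0+2*hu+18],None,fx=4,fy=4,interpolation=cv2.INTER_CUBIC)
        _,mx,_,l=cv2.minMaxLoc(cv2.matchTemplate(W,T,cv2.TM_CCOEFF_NORMED));d=np.array(l)/4-18;out.append(np.array([u,w])+d);print(v,'shift',d,'cap',out[-1],round(mx,2))
    S,D=load(f's{n}.png'),load(f'd{n}.png')
    f=lambda P:np.r_[proj(S,[P])[0]-out[0],proj(D,[P])[0]-out[1]]
    r=least_squares(f,[.53,-.13,.21]);print('captop',r.x.round(4),r.fun.round(1),'offset from axis',(r.x[:2]-[.5366,-.1389]).round(4))
E
python3 -c "
from h import *
look(3)"
```

```text
t 9.0 grasp [ 0.4498 -0.0937  0.1884] F [-20.5  20.3  36.8] T [2.36 1.64 1.03] yaw 0.911
s shift [0.5 0.5] cap [399.8 188.8] 0.79
d shift [0. 0.] cap [300.7 235. ] 0.42
captop [ 0.5451 -0.1124  0.2081] [-1.5 -0.9 -1.3  1.5] offset from axis [0.0085 0.0265]
```

View pics/c3.png

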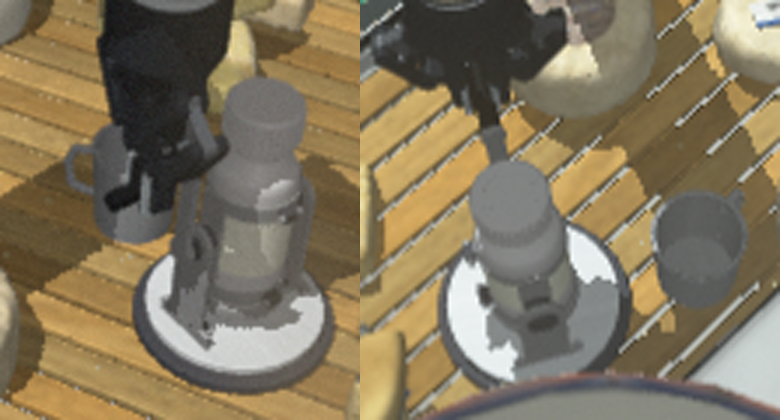

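Emit:
move_arm(
  targets=[
    {"dx": -0.04, "dy": 0.05, "dz": 0.06, "rx": 0, "ry": 0, "rz": 0.03},
    {"dx": -0.04, "dy": 0.05, "dz": 0.06, "rx": 0, "ry": 0, "rz": 0.03},
    {"dx": 0, "dy": 0.05, "dz": 0, "rx": 0, "ry": 0, "rz": 0.0},
    {"dx": 0, "dy": 0, "dz": 0, "rx": 0, "ry": 0, "rz": 0},
    {"dx": 0, "dy": 0, "dz": 0, "rx": 0, "ry": 0, "rz": 0},
    {"dx": 0, "dy": 0, "dz": 0, "rx": 0, "ry": 0, "rz": 0},
    {"dx": 0, "dy": 0, "dz": 0, "rx": 0, "ry": 0, "rz": 0},
    {"dx": 0, "dy": 0, "dz": 0, "rx": 0, "ry": 0, "rz": 0},
    {"dx": 0, "dy": 0, "dz": 0, "rx": 0, "ry": 0, "rz": 0},
    {"dx": 0, "dy": 0, "dz": 0, "rx": 0, "ry": 0, "rz": 0},
  ],
)

```text
t: 10.35
tcp_pos: [0.4504, -0.0932, 0.1703]
tool_rot: [0.311, 0.95, 0.001, -0.001]
force: [9.3, 4.0, -5.2]
finger_gap: 0.145
gripper_force: 68.2
```

```bash
sed -i "s#'pics/{v}2.png'#'pics/{v}3.png'#" h.py; sed -i "s#{v}2.png#{v}3.png#; s#(399.3,188.3)#(408.7,192.7)#; s#(300.7,235.)#(288.1,238.7)#" h.py
python3 -c "
from h import *
look(4)"
```

```text
t 10.35 grasp [ 0.4504 -0.0932  0.189 ] F [ 9.3  4.  -5.2] T [ 0.68 -1.62  1.6 ] yaw 0.938
s shift [0.25 0.5 ] cap [408.95 193.2 ] 0.97
d shift [-0.25  0.  ] cap [287.85 238.7 ] 0.95
captop [ 0.5332 -0.1381  0.2136] [-0.5 -0.3 -0.4  0.5] offset from axis [-0.0034  0.0008]
```

Emit:
move_arm(
  targets=[
    {"dx": 0, "dy": 0, "dz": 0, "rx": 0, "ry": 0, "rz": 0},
    {"dx": 0, "dy": 0, "dz": 0, "rx": 0, "ry": 0, "rz": 0},
    {"dx": 0, "dy": 0, "dz": 0, "rx": 0, "ry": 0, "rz": 0},
    {"dx": 0, "dy": 0, "dz": 0, "rx": 0, "ry": 0, "rz": 0},
    {"dx": 0, "dy": 0, "dz": 0.3, "rx": 0, "ry": 0, "rz": 0},
    {"dx": 0, "dy": 0, "dz": 0.8, "rx": 0, "ry": 0, "rz": 0},
    {"dx": 0, "dy": 0, "dz": 1, "rx": 0, "ry": 0, "rz": 0},
    {"dx": 0, "dy": 0, "dz": 1, "rx": 0, "ry": 0, "rz": 0},
    {"dx": 0, "dy": 0, "dz": 1, "rx": 0, "ry": 0, "rz": 0},
    {"dx": 0, "dy": 0, "dz": 1, "rx": 0, "ry": 0, "rz": 0},
  ],
  claw=100,
)

```text
t: 11.7
tcp_pos: [0.4505, -0.0948, 0.2989]
tool_rot: [0.313, 0.95, -0.0, 0.0]
force: [-0.0, -0.7, -0.7]
finger_gap: 1.005
gripper_force: 0.0
```

```bash

python3 -c "
from h import *
look(5)
snap('wrist','w5.png')
cv2.imwrite('pics/v5.png',np.vstack([cv2.imread('pics/w5.png')[20:340,:]]))
a=cv2.resize(cv2.imread('pics/c5.png'),(514,277));w=cv2.imread('pics/w5.png');c=np.zeros((600,640,3),np.uint8);c[:277,:514]=a;c[280:600]=w[0:320];cv2.imwrite('pics/v5.png',c)
for M in(model([.5366,-.1389],1.08,0),):print(proj(load('w5.png'),M), proj(load('w5.png'),[[.5982,-.0239,.075],[.5366,-.1389,.008]]))
"
```

```text
t 11.7 grasp [ 0.4505 -0.0948  0.3176] F [-0.  -0.7 -0.7] T [ 0.03  0.   -0.04] yaw 0.934
s shift [-0.25  0.25] cap [408.45 192.95] 0.93
d shift [-0.25  0.  ] cap [287.85 238.7 ] 0.9
captop [ 0.5332 -0.1375  0.2138] [-0.3 -0.2 -0.2  0.3] offset from axis [-0.0034  0.0014]
[[324.27652654 225.97447544]
 [314.21163948 158.98711796]
 [334.1401931  297.48718792]] [[421.37914253 225.21060046]
 [326.80263702 221.01897472]]
```

View pics/v5.png

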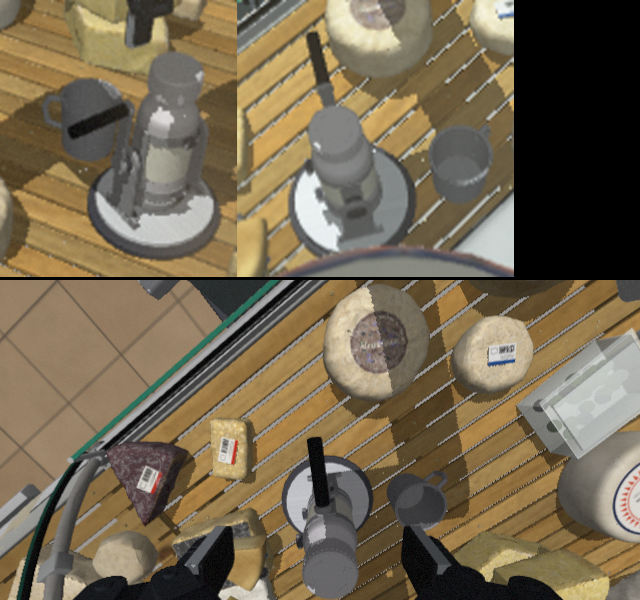

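```bash
python3 - <<'E'
from h import *
m=load('w5.png');im=cv2.imread('pics/w5.png');g=cv2.GaussianBlur(cv2.cvtColor(im,cv2.COLOR_BGR2GRAY),(0,0),1).astype(np.float32)
a=np.linspace(0,2*np.pi,120,endpoint=False)
def circ(x,y,z,r):return proj(m,np.c_[x+r*np.cos(a),y+r*np.sin(a),np.full(120,z)])
def samp(p):return cv2.remap(g,p[:,0].astype(np.float32).reshape(1,-1),p[:,1].astype(np.float32).reshape(1,-1),cv2.INTER_LINEAR)[0]
def fit(x0,y0,z,r):
    b=[]
    for x in np.arange(x0-.012,x0+.0121,.001):
        for y in np.arange(y0-.012,y0+.0121,.001):
            b.append((np.abs(samp(circ(x,y,z,r+.0015))-samp(circ(x,y,z,r-.0015))).clip(0,25).mean(),x,y))
    b.sort(reverse=True);print(np.round(b[:4],4).tolist());return b[0][1:]
cap=fit(.5366,-.1389,.2125,.027);cup=fit(.598,-.024,.075,.035);foot=fit(.5366,-.1389,.006,.075)
big=cv2.resize(im[140:340,250:470],None,fx=3.4,fy=3.0*3.4/3,interpolation=cv2.INTER_CUBIC)[:600]
def dr(P,col):
    for q in P: cv2.circle(big,tuple(int(v) for v in ((q+.5-[250,140])*3.4).round()),1,col,-1)
dr(circ(*cap,.2125,.027)[::3],(0,0,255));dr(circ(*cup,.075,.035)[::3],(0,0,255));dr(circ(.5366,-.1389,.006,.075)[::3],(0,255,0));dr(circ(.5366,-.1389,.2125,.027)[::3],(0,255,0))
dr(proj(m,model([.5366,-.1389],1.08,0)),(255,0,255))
cv2.imwrite('pics/w5c.png',big)
E
```

```text
[[14.393, 0.5326, -0.1419], [14.199, 0.5326, -0.1409], [14.1502, 0.5316, -0.1409], [13.9239, 0.5326, -0.1429]]
[[10.4553, 0.598, -0.027], [10.3897, 0.599, -0.028], [10.3685, 0.598, -0.026], [10.2373, 0.598, -0.028]]
[[17.9711, 0.5366, -0.1389], [17.9444, 0.5336, -0.1379], [17.7848, 0.5366, -0.1379], [17.7394, 0.5346, -0.1379]]
```

View pics/w5c.png

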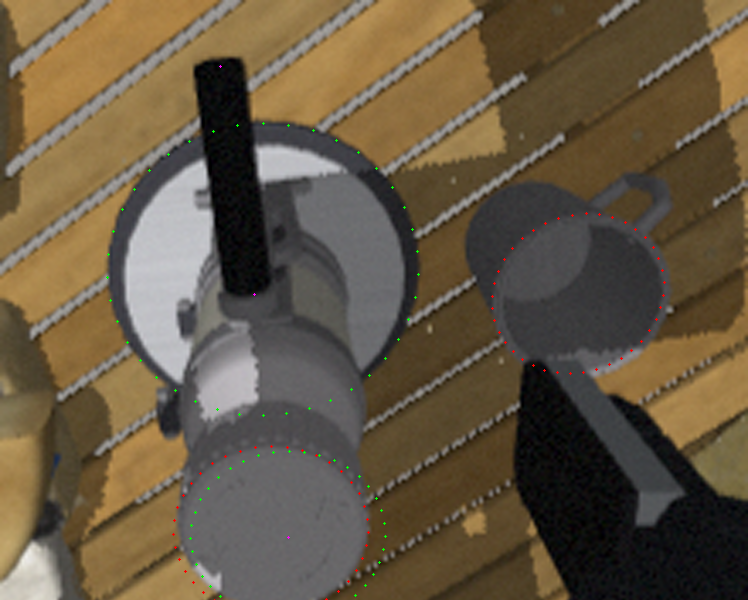

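```bash
python3 - <<'E'
from h import *
from scipy.optimize import least_squares
S,D,S5,D5,W1,W5=[load(x+'.png') for x in('s0','d0','s5','d5','w1','w5')]
ft=lambda m:onz(m,[[0,0]],0)
obs=[(S,0,[[380.7,225],[377.7,250],[378.3,196.7]],'s',1),(D,0,[[278.3,221.4],[255.6,210.8],[301.7,222.8]],'d',1),
(W1,0,[[249.5,174],[245.9,105.6],[263.3,239.3]],'w',1),
(W5,1,[[322.1,225.4],[314.2,158.3],[330.3,298.8]],'w',1),
(S5,1,[None,None,[408.5,193]],'s',1),(D5,1,[[282.7,222.1],None,[287.9,238.7]],'d',1)]
# foot centre + cup, wrist offset applied to both
f5=proj(W5,[[.5352,-.1384,.006]])[0]
def f(p):
    c=p[:2];st=[(p[2],.6),(p[3],p[4])];off={'s':p[5:7],'d':p[7:9],'w':p[9:11]};r=[]
    for m,k,o,n,_ in obs:
        q=proj(m,model(c,*st[k]))+off[n]
        for a,b in zip(q,o):
            if b is not None:r+=list((a-b)/.7)
    r+=list((proj(W5,[[c[0],c[1],.006]])[0]+off['w']-f5)/1.)
    r+=list((proj(W5,[[p[11],p[12],.075]])[0]+off['w']-proj(W5,[[.598,-.0265,.075]])[0])/1.)
    r+=list((proj(W1,[[p[11],p[12],.075]])[0]+off['w']-[302.6,266.4])/1.)
    r+=list((proj(S,[[p[11],p[12],.075]])[0]+off['s']-[364,210])/1.);r+=list((proj(D,[[p[11],p[12],.075]])[0]+off['d']-[342.2,251.4])/1.)
    r+=list(p[5:9]/1.)+list(p[9:11]/2.);return np.array(r)
r=least_squares(f,[.536,-.138,1.87,1.08,0]+[0]*6+[.598,-.024]);p=r.x
C=np.linalg.inv(r.jac.T@r.jac);print(p.round(4),r.cost);print(np.sqrt(np.diag(C)).round(4));print(r.fun.round(1))
print('bearing',np.arctan2(p[12]-p[1],p[11]-p[0]))
E
```

```text
[ 0.5345 -0.1398  1.8637  1.0593 -0.0152 -0.4462 -0.3199  0.9798 -0.2339
  0.3202  0.8562  0.597  -0.0255] 20.417134937311516
[8.000e-04 7.000e-04 6.000e-03 6.300e-03 8.200e-03 4.218e-01 3.757e-01
 3.599e-01 3.749e-01 5.516e-01 7.157e-01 1.300e-03 1.100e-03]
[ 0.3  1.4 -1.1 -0.6 -1.  -0.7 -0.8 -0.2 -0.4 -1.4  0.8  0.3 -0.1  0.2
 -0.9 -2.2  0.5  2.6  0.8  0.4 -0.4  0.1  0.5 -1.9  1.5  0.6  0.7  0.2
 -0.5  2.1 -0.6  1.   0.6 -0.1 -0.4 -0.1  0.9 -0.7 -0.7 -1.3 -0.4 -0.3
  1.  -0.2  0.2  0.4]
bearing 1.0706200609153798
```

Emit:
move_arm(
  targets=[
    {"dx": 0.6, "dy": -0.33, "dz": 0, "rx": 0, "ry": 0, "rz": -0.15},
    {"dx": 0.6, "dy": -0.33, "dz": 0, "rx": 0, "ry": 0, "rz": -0.15},
    {"dx": 0.6, "dy": -0.33, "dz": 0, "rx": 0, "ry": 0, "rz": -0.15},
    {"dx": 0.6, "dy": -0.33, "dz": 0, "rx": 0, "ry": 0, "rz": -0.15},
    {"dx": 0.6, "dy": -0.33, "dz": 0, "rx": 0, "ry": 0, "rz": -0.15},
    {"dx": 0.34, "dy": -0.18, "dz": -0.4, "rx": 0, "ry": 0, "rz": 0},
    {"dx": 0, "dy": 0, "dz": -0.8, "rx": 0, "ry": 0, "rz": 0},
    {"dx": 0, "dy": 0, "dz": -0.8, "rx": 0, "ry": 0, "rz": 0},
    {"dx": 0, "dy": 0, "dz": -0.5, "rx": 0, "ry": 0, "rz": 0},
    {"dx": 0, "dy": 0, "dz": 0, "rx": 0, "ry": 0, "rz": 0},
  ],
)

```text
t: 13.1
tcp_pos: [0.5331, -0.14, 0.2335]
tool_rot: [0.492, 0.871, -0.0, -0.002]
force: [-0.0, 0.5, -1.1]
finger_gap: 1.001
gripper_force: 0.0
```

```bash
python3 - <<'E'
from h import *
s=sensors.sense();y=R.from_quat(s['tool_rot']).as_matrix();print(s['tcp_pos'],np.arctan2(y[1,1],y[0,1]),y[:,2].round(4),s['q'].round(2),s['force'])
snap('wrist','w6.png');m=load('w6.png');print(proj(m,[[.534,-.1405,.2125],[.5345,-.1398,.2]]))
E
```

```text
[ 0.5331334  -0.14004936  0.2334944 ] 0.5424626874477834 [-0.0033  0.0016 -1.    ] [-0.46  0.43  1.61 -0.    1.1  -1.  ] [-9.83747415e-04  4.53624101e-01 -1.06384426e+00]
[[318.74761776 235.09754167]
 [319.865033   227.28590999]]
```

View pics/w6.png

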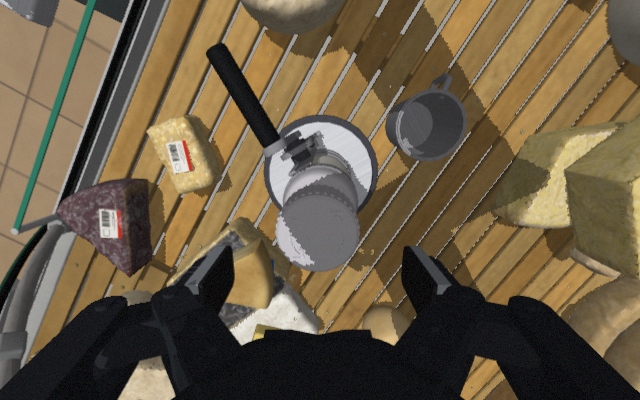

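```bash
python3 - <<'E'
from h import *
m=load('w6.png');im=cv2.imread('pics/w6.png');g=cv2.GaussianBlur(cv2.cvtColor(im,cv2.COLOR_BGR2GRAY),(0,0),1).astype(np.float32)
a=np.linspace(0,2*np.pi,120,endpoint=False)
def circ(x,y,z,r):return proj(m,np.c_[x+r*np.cos(a),y+r*np.sin(a),np.full(120,z)])
def samp(p):return cv2.remap(g,p[:,0].astype(np.float32).reshape(1,-1),p[:,1].astype(np.float32).reshape(1,-1),cv2.INTER_LINEAR)[0]
for x0,y0,z,r in((.534,-.1405,.2125,.027),(.5345,-.1398,.006,.075),(.597,-.0255,.075,.035)):
    b=[]
    for x in np.arange(x0-.008,x0+.0081,.001):
        for y in np.arange(y0-.008,y0+.0081,.001):
            d=samp(circ(x,y,z,r-.0015))-samp(circ(x,y,z,r+.0015));b.append((np.abs(d).clip(0,25).mean(),x,y))
    b.sort(reverse=True);print(np.round(b[:4],4).tolist())
print(proj(m,[[.5331,-.14,.2125]]))
E
```

```text
[[18.2531, 0.533, -0.1405], [17.5619, 0.534, -0.1405], [17.3767, 0.531, -0.1375], [17.3719, 0.53, -0.1365]]
[[17.619, 0.5365, -0.1388], [17.456, 0.5365, -0.1378], [17.2296, 0.5355, -0.1378], [17.1459, 0.5355, -0.1388]]
[[16.7897, 0.6, -0.0295], [16.7678, 0.601, -0.0295], [15.9718, 0.6, -0.0285], [15.9111, 0.601, -0.0285]]
[[317.9253462  233.76642905]]
```

Emit:
move_arm(
  targets=[
    {"dx": 0, "dy": 0, "dz": -0.6, "rx": 0, "ry": 0, "rz": 0},
    {"dx": 0, "dy": 0, "dz": -0.6, "rx": 0, "ry": 0, "rz": 0},
    {"dx": 0, "dy": 0, "dz": -0.6, "rx": 0, "ry": 0, "rz": 0},
    {"dx": 0, "dy": 0, "dz": -0.5, "rx": 0, "ry": 0, "rz": 0},
    {"dx": 0, "dy": 0, "dz": 0, "rx": 0, "ry": 0, "rz": 0},
    {"dx": 0, "dy": 0, "dz": 0, "rx": 0, "ry": 0, "rz": 0},
    {"dx": 0, "dy": 0, "dz": 0, "rx": 0, "ry": 0, "rz": 0},
    {"dx": 0, "dy": 0, "dz": 0, "rx": 0, "ry": 0, "rz": 0},
    {"dx": 0, "dy": 0, "dz": 0, "rx": 0, "ry": 0, "rz": 0},
    {"dx": 0, "dy": 0, "dz": 0, "rx": 0, "ry": 0, "rz": 0},
  ],
)

```text
t: 14.4
tcp_pos: [0.5342, -0.1406, 0.1777]
tool_rot: [0.492, 0.871, 0.0, 0.0]
force: [0.5, -0.0, 1.1]
finger_gap: 0.999
gripper_force: 0.0
```

Emit:
move_arm(
  targets=[
    {"dx": 0, "dy": 0, "dz": 0, "rx": 0, "ry": 0, "rz": 0},
    {"dx": 0, "dy": 0, "dz": 0, "rx": 0, "ry": 0, "rz": 0},
    {"dx": 0, "dy": 0, "dz": 0, "rx": 0, "ry": 0, "rz": 0},
    {"dx": 0, "dy": 0, "dz": 0, "rx": 0, "ry": 0, "rz": 0},
    {"dx": 0, "dy": 0, "dz": 0, "rx": 0, "ry": 0, "rz": 0},
    {"dx": 0, "dy": 0, "dz": 0, "rx": 0, "ry": 0, "rz": 0},
    {"dx": 0, "dy": 0, "dz": 0, "rx": 0, "ry": 0, "rz": 0},
    {"dx": 0, "dy": 0, "dz": 0, "rx": 0, "ry": 0, "rz": 0},
    {"dx": 0, "dy": 0, "dz": 0, "rx": 0, "ry": 0, "rz": 0},
    {"dx": 0, "dy": 0, "dz": 0, "rx": 0, "ry": 0, "rz": 0},
  ],
  claw=0,
  newtons=50,
)

```text
t: 15.65
tcp_pos: [0.5341, -0.1406, 0.1775]
tool_rot: [0.492, 0.871, -0.0, -0.0]
force: [-2.0, -1.3, 3.0]
finger_gap: 0.623
gripper_force: 51.8
```

```bash
python3 -c "
from h import *
look(7)"
```

```text
t 15.65 grasp [ 0.5341 -0.1406  0.1962] F [-2.  -1.3  3. ] T [-0.18  0.32 -0.  ] yaw 0.542
s shift [-18. -11.] cap [390.7 181.7] 0.39
d shift [-12.25  11.  ] cap [275.85 249.7 ] 0.37
captop [ 0.5304 -0.1316  0.2212] [ 14.6   8.   12.6 -14.6] offset from axis [-0.0062  0.0073]
```

Emit:
move_arm(
  targets=[
    {"dx": 0, "dy": 0, "dz": -0.1, "rx": 0, "ry": 0, "rz": 0},
    {"dx": 0, "dy": 0, "dz": -0.1, "rx": 0, "ry": 0, "rz": 0},
    {"dx": 0, "dy": 0, "dz": -0.08, "rx": 0, "ry": 0, "rz": 0},
    {"dx": 0, "dy": 0, "dz": -0.03, "rx": 0, "ry": 0, "rz": 0},
    {"dx": 0, "dy": 0, "dz": 0, "rx": 0, "ry": 0, "rz": 0},
    {"dx": 0, "dy": 0, "dz": 0, "rx": 0, "ry": 0, "rz": 0},
    {"dx": 0, "dy": 0, "dz": 0, "rx": 0, "ry": 0, "rz": 0},
    {"dx": 0, "dy": 0, "dz": 0, "rx": 0, "ry": 0, "rz": 0},
    {"dx": 0, "dy": 0, "dz": 0, "rx": 0, "ry": 0, "rz": 0},
    {"dx": 0, "dy": 0, "dz": 0, "rx": 0, "ry": 0, "rz": 0},
  ],
  newtons=60,
)

```text
t: 17.0
tcp_pos: [0.5344, -0.1404, 0.1707]
tool_rot: [0.492, 0.871, 0.0, 0.0]
force: [-3.5, 0.1, 9.7]
finger_gap: 0.623
gripper_force: 63.2
```

Emit:
move_arm(
  targets=[
    {"dx": 0, "dy": 0, "dz": 0, "rx": 0, "ry": 0, "rz": 0.2},
    {"dx": 0, "dy": 0, "dz": 0, "rx": 0, "ry": 0, "rz": 0.2},
    {"dx": 0, "dy": 0, "dz": 0, "rx": 0, "ry": 0, "rz": 0.2},
    {"dx": 0, "dy": 0, "dz": 0, "rx": 0, "ry": 0, "rz": 0.2},
    {"dx": 0, "dy": 0, "dz": 0, "rx": 0, "ry": 0, "rz": 0.2},
    {"dx": 0, "dy": 0, "dz": 0, "rx": 0, "ry": 0, "rz": 0.2},
    {"dx": 0, "dy": 0, "dz": 0, "rx": 0, "ry": 0, "rz": 0.2},
    {"dx": 0, "dy": 0, "dz": 0, "rx": 0, "ry": 0, "rz": 0.2},
    {"dx": 0, "dy": 0, "dz": 0, "rx": 0, "ry": 0, "rz": 0.2},
    {"dx": 0, "dy": 0, "dz": 0, "rx": 0, "ry": 0, "rz": 0.2},
  ],
)

```text
t: 18.25
tcp_pos: [0.5358, -0.1405, 0.1711]
tool_rot: [-0.01, 1.0, -0.0, 0.002]
force: [-1.3, 0.8, 8.6]
finger_gap: 0.623
gripper_force: 62.9
```

```bash
python3 -c "
from h import *
s=sensors.sense();y=R.from_quat(s['tool_rot']).as_matrix()[:,1];print(s['force'].round(1),s['ft_torque'].round(2),np.degrees(np.arctan2(y[1],y[0])-.5425),s['q'].round(2))
"
```

```text
[-1.3  0.8  8.6] [ 0.22  0.07 -0.05] 60.114195295767345 [-0.46  0.51  1.68  0.    0.95 -2.05]
```

Emit:
move_arm(
  targets=[
    {"dx": 0, "dy": 0, "dz": 0, "rx": 0, "ry": 0, "rz": 0},
    {"dx": 0, "dy": 0, "dz": 0, "rx": 0, "ry": 0, "rz": 0},
    {"dx": 0, "dy": 0, "dz": 0.1, "rx": 0, "ry": 0, "rz": 0},
    {"dx": 0, "dy": 0, "dz": 0.1, "rx": 0, "ry": 0, "rz": 0},
    {"dx": 0, "dy": 0, "dz": 0.1, "rx": 0, "ry": 0, "rz": 0},
    {"dx": 0, "dy": 0, "dz": 0.1, "rx": 0, "ry": 0, "rz": 0},
    {"dx": 0, "dy": 0, "dz": 0.1, "rx": 0, "ry": 0, "rz": 0},
    {"dx": 0, "dy": 0, "dz": 0, "rx": 0, "ry": 0, "rz": 0},
    {"dx": 0, "dy": 0, "dz": 0, "rx": 0, "ry": 0, "rz": 0},
    {"dx": 0, "dy": 0, "dz": 0, "rx": 0, "ry": 0, "rz": 0},
  ],
)

```text
t: 19.5
tcp_pos: [0.5338, -0.1404, 0.1819]
tool_rot: [-0.009, 1.0, 0.0, -0.001]
force: [0.4, 0.7, -1.9]
finger_gap: 0.623
gripper_force: 62.7
```

Emit:
move_arm(
  targets=[
    {"dx": 0, "dy": 0, "dz": 0.2, "rx": 0, "ry": 0, "rz": 0},
    {"dx": 0, "dy": 0, "dz": 0.4, "rx": 0, "ry": 0, "rz": 0},
    {"dx": 0, "dy": 0, "dz": 0.5, "rx": 0, "ry": 0, "rz": 0},
    {"dx": 0, "dy": 0, "dz": 0.5, "rx": 0, "ry": 0, "rz": 0},
    {"dx": 0, "dy": 0, "dz": 0.5, "rx": 0, "ry": 0, "rz": 0},
    {"dx": 0, "dy": 0, "dz": 0.5, "rx": 0, "ry": 0, "rz": 0},
    {"dx": 0, "dy": 0, "dz": 0.3, "rx": 0, "ry": 0, "rz": 0},
    {"dx": 0, "dy": 0, "dz": 0.16, "rx": 0, "ry": 0, "rz": 0},
    {"dx": 0, "dy": 0, "dz": 0, "rx": 0, "ry": 0, "rz": 0},
    {"dx": 0, "dy": 0, "dz": 0, "rx": 0, "ry": 0, "rz": 0},
  ],
)

```text
t: 20.75
tcp_pos: [0.5339, -0.1405, 0.2583]
tool_rot: [-0.009, 1.0, 0.0, -0.0]
force: [-0.3, -0.8, -0.8]
finger_gap: 0.623
gripper_force: 62.7
```

```bash
python3 - <<'E'
from h import *
s=sensors.sense();Q=R.from_quat(s['tool_rot']).as_matrix();print(s['tcp_pos'],Q[:,2],s['force'].round(1),s['finger_gap'])
# has the cradle moved? compare bottle body/foot patches with pre-cap pictures (s5,d5), and cap gone from mouth
snap('scene','s8.png');snap('side','d8.png')
for v,(x,y,w,h) in(('s',(388,215,34,30)),('s',(352,225,18,25)),('d',(275,250,34,35)),('d',(262,198,20,24)),('d',(330,238,28,36))):
    A=cv2.imread(f'pics/{v}5.png');B=cv2.imread(f'pics/{v}8.png');T=cv2.resize(A[y:y+h,x:x+w],None,fx=4,fy=4,interpolation=cv2.INTER_CUBIC);W=cv2.resize(B[y-8:y+h+8,x-8:x+w+8],None,fx=4,fy=4,interpolation=cv2.INTER_CUBIC)
    _,mx,_,l=cv2.minMaxLoc(cv2.matchTemplate(W,T,cv2.TM_CCOEFF_NORMED));print(v,(x,y),np.array(l)/4-8,round(mx,2))
for v,u,w in(('s',408,193),('d',288,239)):
    for k in '58':
        im=cv2.imread(f'pics/{v}{k}.png',0)[w-14:w+15:2,u-15:u+16:3];print(v,k);print(im)
E
```

```text
[ 0.53388623 -0.14045268  0.25832257] [-9.95565150e-04  4.73347230e-04 -9.99999392e-01] [-0.3 -0.8 -0.8] 0.6231333357307094
s (388, 215) [0.75 0.75] 0.8
s (352, 225) [0. 0.] 0.77
d (275, 250) [-0.25  0.  ] 0.9
d (262, 198) [-8.  6.] 0.47
d (330, 238) [ 0.25 -0.25] 0.8
s 5
[[ 45 110 193 188  90  78  81 127 117 114 116]
 [ 60 152 161 159  94 127 124 116 106 129 118]
 [137 144 139 135  94 127 129 128 121 114 108]
 [147 146 139 129  93  89 127 132 125 125 124]
 [148 150 140 111 107 109 111 117 124 128 124]
 [163 141 113 111 110 108 112 108 115 132 132]
 [159 130 107 113 110 109 107 109 109 114 129]
 [148 106 107 107 109 110 108 111 110 106 115]
 [146  96 108 110 109 110 108 107 111 106 120]
 [117  98 112 109 110 110 109 111 110 183 141]
 [127  99 107 111 111 109 111 109 109 182 126]
 [111 100 102 112 115 111 112 109 114 126 115]
 [139  99  98 104 107 120 123 117 109 103 128]
 [152  96 105 108 110 111 111 112 102 101 122]
 [144  93 106 104 111 112 111 110 106 109  92]]
s 8
[[177 178 194 193  98 112 128 147 137 129 111]
 [147 160 164 160  97 131 132 126 113 133 119]
 [144 149 145 138  94 1
[... 1308 characters left out ...]
  49  46 127 129 129 129 128  80 164  94]
 [ 49  51  49 128 130 129 129 126 146 165 146]
 [ 52  51  56 129 130 129 128 122 143 156 150]
 [ 50  50 128 129 128 128 128 107 148 153  86]
 [ 52  50 129 126 124 128 121 103 154 115 184]
 [ 52  67 129 130 130 120 109 106 147 173 177]
 [ 52  94 113 113 112 110 108 151 107 178 177]
 [ 50  95 104 111 112 112 109  76 191 177 175]
 [ 52  95 110 110 102  49  69 127 132 173 166]
 [ 99 126 149 103  50  48  49 119 111 145 158]
 [161 156 231 113  49  49  49 116 111 110 158]
 [154 159 227 197  53  48  90 131 119 117  90]
 [158 162 179 233 133 127 115 122 121 120 106]
 [157 154 194 162 221 113 113 109 125 122  94]
 [153 139 190 132 118 117 118 120 127 121  96]]
```

```bash
python3 - <<'E'
from h import *
for v,(x,y,w,h) in(('s',(353,209,32,23)),('s',(392,222,28,26)),('s',(375,240,14,35)),('d',(280,262,26,26))):
    A=cv2.imread(f'pics/{v}5.png');B=cv2.imread(f'pics/{v}8.png');T=cv2.resize(A[y:y+h,x:x+w],None,fx=4,fy=4,interpolation=cv2.INTER_CUBIC);W=cv2.resize(B[y-6:y+h+6,x-6:x+w+6],None,fx=4,fy=4,interpolation=cv2.INTER_CUBIC)
    _,mx,_,l=cv2.minMaxLoc(cv2.matchTemplate(W,T,cv2.TM_CCOEFF_NORMED));print(v,(x,y),np.array(l)/4-6,round(mx,2))
for t in(-.05,-.02,0,.03):
    P=[.5345+np.sin(t)*.094*.485,-.1398+np.sin(t)*.094*.875,.105+.094*np.cos(t)]
    print(t,proj(load('s8.png'),[P]).round(1),proj(load('d8.png'),[P]).round(1))
print(cv2.imread('pics/d8.png',0)[234:256,276:302])
E
```

```text
s (353, 209) [-0.5   0.25] 0.92
s (392, 222) [0.  0.5] 0.9
s (375, 240) [0.5  0.25] 0.86
d (280, 262) [0. 0.] 1.0
-0.05 [[410.2 199.9]] [[285.8 243.2]]
-0.02 [[409.2 199.1]] [[287.  242.9]]
0 [[408.6 198.6]] [[287.8 242.7]]
0.03 [[407.7 197.8]] [[288.9 242.4]]
[[ 53  82 127 129 130 130 129 129 126 129 130 130 129 127 117 108 116 106
  104 109 141 157 154 107 109 173]
 [ 67  71 119 129 128 130 130 131 130 130 130 128 120 113 107 109 107 106
  106 134 155 147  97 109 173 119]
 [ 85  71  88 114 115 119 124 124 121 120 118 112 110 113 109 108 107 110
  116 155 138  89 108 177 124 179]
 [ 94  84  72 113 110 112 113 110 116 112 115 113 110 110 108 108 109 118
  151 126  85 107 184 149 178 181]
 [ 95  95  74 106 109 110 112 112 114 108 112 111 110 111 107 108 114 131
  117 112 106 183 191 177 177 180]
 [ 95  95  64 104 111 107 111 111 113 112 112 112 112 111 110 109 117 118
   76 171 180 191 180 178 177 176]
 [ 93  94  73 101 121 125 112 111 113 109 106 104 102 102 104 104 104 117
  105 108 159 168 176 176 175 174]
 [ 95  96  92 110 150 167 110 106 106 102  72  58  49  48  57  69  84 110
  
[... 859 characters left out ...]
15 127 128
  122 107 122 121 121 120 120 114]
 [158 143 195 195 123 189 224 237 232 166 126 111 114 113 113 111 115 117
  110 108 116 124 124 123 123 113]
 [154 145 194 194 164 123 162 219 222 221 135 107 113 114 112 113 106 110
  109 108 122 125 124 125 122 113]
 [156 145 189 191 189 147 125 116 137 124 117 103 115 114 113 113 113 111
  111 116 127 128 126 124 123 113]
 [139 142 179 190 189 187 132 126 121 118 118 114 117 118 117 118 126 118
  120 129 129 127 127 126 121 111]
 [ 97 139 156 185 187 186 133 130 131 132 130 127 129 130 128 135 133 132
  132 130 129 129 128 127 118 109]
 [ 97 117 132 175 186 185 147 131 131 132 133 134 134 134 133 134 132 134
  133 132 131 128 129 123 115 106]]
```

```bash
python3 -c "
from h import *
print(order.sign_off())"
```

```text
the job is handed in; nothing more can be done
None
```

I handed the job in: the cradle is aimed at the cup to within about 1° and the bottle is about 1° off upright. The cap is off and held level and still, straight above the open mouth and about 8 cm up. The cup showed no measurable movement and I touched none of the other items. These figures are my own camera estimates, and the sign-off gave no verdict.

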